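Load the long sample carrier behind the spring gate of the tilted imaging stage

TASK

Load the long sample carrier into the tilted stage: use the carrier's own end to push the spring gate back uphill and hold it open, lower the carrier flat onto the bed, then let the gate push it back until its lower end is fully home under the fixed lip, and let go so that the gate keeps it clamped. Leave the short carrier and everything else on the bench where it is.

Things in the scene. Friction and masses are not known exactly. Their poses are not given: they have to be found in the camera images.
- long_carrier: Long sample carrier, flat and loose on the bench: aluminium plate 120 (x) x 56 (y) x 14 mm thick; on its middle a black grip rib 44 (x) x 18 mm (y), from 14 to 44 mm above the underside: grip it across the 18 mm. A glass disc either side of the rib. Origin: centre of the underside; x along the length, z up. Both ends alike, either may lead. About 0.25 kg.
- short_carrier: A like carrier only 85 mm long (x), same width, thickness and rib: NOT the one to load, leave it. Origin: centre of its underside. The two carriers lie one left and one right of the stage, in either order.
- bed: Stage bed: fixed plate sloping 25 deg, facing up and towards the robot (stage turned a little about the vertical). Origin: on the bed surface, 75 mm above the bench, where the centre of the loaded carrier's underside belongs. x straight uphill, y level sideways, z square out of the bed. Side guides 8 mm high leave y = -32 to 32 mm free, x = -47 to 43. End plate 45 mm high at x = 102 to 111 mm.
- lip_edge (a point): Middle of the top edge of the fixed lip at the bed's low end, at bed x = -51, z = 23 mm. The end stop's face is at bed x = -60 mm; the lip on it overhangs the bed from x = -60 to -51 mm, underside 18 mm and top 23 mm above the bed, 70 mm wide. The carrier's lower end belongs under it, against the stop.
- gate_face (a point): Point on the spring gate's downhill face, 30 mm above the bed. The gate is a steel block 14 mm thick (x), 56 mm wide, from 2 to 45 mm above the bed, face square to bed x. Shut, the face is at bed x = 50 mm: 110 mm free between gate and stop, so the 120 mm carrier holds it 10 mm open when home.
- gate (a joint): Opening of the gate in m: 0 shut, grows as it slides uphill (bed +x), at most 0.035. Spring about 3 N shut, 4.5 N at 0.010, 7 N at 0.025; returns by itself. Lowering a carrier parallel to the bed past the lip needs it held at about 0.020 to 0.030; with the carrier home it reads about 0.010.
- sample_jar: Bystander: small closed jar of reddish gel, 58 mm across, 50 mm high; origin at the centre of its underside. Leave alone.
- cone_cap: Bystander: white conical plastic cap, 52 mm across, 50 mm high; origin at the centre of its underside. Leave alone.
- objective: Bystander: dark metal objective lens standing on end, 42 mm across, 50 mm high; origin at the centre of its underside. Leave alone.
- slide_box: Bystander: grey plastic slide box, 85 x 60 x 32 mm; origin at the centre of its underside. Leave alone.
- hex_driver: Bystander: hand driver lying on the bench, 160 mm long; origin near its middle. Leave alone.
- magnet_foot: Bystander: plain steel disc foot, 44 mm across, 30 mm high; origin at the centre of its underside. Leave alone.
- oil_bottle: Bystander: small amber bottle, 32 mm across, 70 mm high; origin at the centre of its underside. Leave alone.
There are look-alikes about, which are no part of the job. Leave any blue or purple look-alike of the long_carrier alone.

How it is judged:
By the outcome, as a careful person would: the job done as asked, in the order asked, and still so for the second after the job is handed in, with the robot touching nothing.
It also fails if it takes over 45 s, if anything falls off the work surface, if the arm or the gripper's body presses on something with over 40 N, if the wrist force passes 120 N, or if a joint passes its speed limit or range.

ROBOT

A 6-joint arm with a two-finger parallel gripper is mounted at the origin on the work surface. World frame = base frame: x ahead of the robot, y to its left, z up, the work surface at z = 0. Lengths are in m, angles in rad, forces in N, time in s.
With the tool pointing down it reaches from about 0.325 to 0.75 m from the base axis. Payload 7.6 kg.
Tool frame: the origin (TCP) lies at the centre of the arm's flange, where the gripper is bolted on; the fingertips stand 173 mm ahead of it and the grasp point (between the pads) lies 155 mm ahead of it; z points along the fingers, y is the direction in which the jaws open and shut (so a half turn about z gives the same grasp; the last joint's range is limited). The gripper opens to 85 mm and grips with 20 to 120 N. Pads are 22 mm wide; open, the fingers measure 114 mm over their backs; the gripper's body (76 mm by 85 mm) begins 54 mm behind the grasp point. The pads swing forward as they close: fully open they stand 13 mm farther back than shut.
Start: joints at [1.074, 0.052, 1.401, -0, 1.689, -0.07], TCP at [0.217, 0.478, 0.405] pointing down, gripper open.
Joint ranges: [-2.9, 2.9], [-0.91, 2.17], [0.12, 2.37], [-1.06, 4.2], [0.26, 2.73], [-2.93, 2.93]. Speed limits (rad/s): [2.57, 2.57, 3.01, 3.14, 3.14, 3.14].

INTERFACE

Orientations are given as a 3x3 rotation matrix whose columns are the frame's x, y, z axes.
In Python, from workcell import get_obs, snapshot, hand_in, look_for, trace gives the robot as it stands.
- The arm moves only by the tool jog_arm, never from a script. Its argument "plan" is a list of rows, each an object of numbers: "grip": the opening in per cent of the stroke, from 0 (shut) to 100 (fully open); "x", "y", "z": the shift along the tool's x, y, z in mm; "rx", "ry", "rz": the turn, a rotation vector about the tool's x, y, z in rad. A call has 1 to 10 rows; each row shifts and turns the commanded pose from where the row before left it, along the tool's axes as they then stand; what a row does not reach is not made up. A row lasts 1/10 s, in which the tool goes at most 50 mm and 8.59 degrees, less where a joint would pass 70% of its speed; a pose out of reach is approached as far as the arm can. A call is refused whole if a number of a shift passes 50 or a number of a turn 0.15, either way. A call with a gripper value outside its range is refused whole. The fingers move at their own pace and stop on an object; the grip force is fixed at half the most. Time passes only in rows, so rows that do not move let the fingers close. It gives the time, the measured TCP pose, the force and the opening at its end, in the units of the state.
- get_obs(): the state, without advancing time (a new reading comes with each control period).
- snapshot(name): name is "scene" or "top" or "wrist"; returns a dict with "image" (400x640x3 uint8, red, green, blue), "intrinsics" (3x3 intrinsics, pixels), "position" and "rotation" of the camera in the world. Camera axes: x right, y down, z forward; pixel columns grow to the right and rows downward; lengths in m; the calibration is good to about 2 mm. The wrist camera is an equidistant fisheye: a pixel r from the principal point sees the ray r / f radians off the axis. A picture is of the moment at which its call begins. There is no depth.
- hand_in(): hands the job in, once; it reports no verdict.
Trained networks look in a picture, given as the dict that the camera call returned (one of the last four; its "shot" number tells which), for a name from the list of things; names that differ only in an ending like _2 or _b are one class to them, and where a whole thing is asked for, a point or a joint stands for the part that bears it (a point fixed in the world has none). Each returns a list of dicts, best first, with "p" (0 to 1); they miss things now and then, are a little off and sometimes report something else, mostly with a low value. They report only what shows in the picture. A call takes as long as a camera call. They do not tell look-alikes from the thing itself.
- look_for(picture, name): "xyz" ([x, y, z] in m, in world coordinates, good to about 4 mm: the middle of the surface that is visible of it).
- trace(picture, name): "pixels" (400x640 bool, what is visible of it).
The state is a dict: "time": time; "qpos": joint angles; "qd": joint speeds; "effort": joint torques, N m; "ee_pos": TCP position; "eef_rot": TCP orientation; "contact_force": force on the tool from outside, world axes, zero at the start; "torque": the same for the moment, N m; "width": finger opening in m.
Only numpy, scipy, OpenCV 4.12 (cv2) and the standard library are available. Lean on these libraries where they do the work, as an engineer would, in place of code of your own. Each camera call takes 0.05 s, during which the arm holds its last target.

## Working session

There is one attempt and no reset: what is moved stays moved. The work goes in short steps, Python scripts to look and compute and a tool call to move; the robot and the scene stay as the last step left them, time stands still between calls to the robot, and variables do not carry over. Pictures are saved under pics/ and viewed, and the job is handed in when it is done.

Besides the shell and the picture viewer there is one more tool, called as name(argument=value, ...) on one line, values as JSON. jog_arm: Moves the arm, as the interface text tells. Its arguments: {"type":"object","properties":{"plan":{"type":"array"}},"required":["plan"]}

```bash
mkdir -p pics; ls; python3 - <<'E'
from workcell import *
import cv2,pickle
o=get_obs(); print({k:o[k] for k in ('time','ee_pos','eef_rot','contact_force','width')})
S={}
for n in ('scene','top','wrist'):
    s=snapshot(n); S[n]=s; cv2.imwrite(f'pics/{n}0.png',s['image'][:,:,::-1])
    print(n,s['position'],s['rotation'],s['intrinsics'])
    for k in ('long_carrier','short_carrier','bed','lip_edge','gate_face','gate'):
        try: print(k,[(r['p'],r.get('xyz')) for r in look_for(s,k)][:4])
        except Exception as e: print(k,e)
pickle.dump(S,open('s0.pkl','wb'))
E
```

```text
pics
{'time': 0.0, 'ee_pos': array([0.21730184, 0.47789095, 0.40386573]), 'eef_rot': array([[-9.10288694e-01,  4.13973350e-01, -7.47577950e-04],
       [ 4.13974008e-01,  9.10287692e-01, -1.35588920e-03],
       [ 1.19209015e-04, -1.54372845e-03, -9.99998801e-01]]), 'contact_force': array([ 0.20365947, -0.05873027, -0.16177724]), 'width': 0.08525741503009143}
scene [ 1.27219405 -0.23672095  0.76429382] [[ 0.314024    0.59138723 -0.7427315 ]
 [ 0.94941435 -0.19465623  0.24641702]
 [ 0.00115057 -0.7825408  -0.62259825]] [[419.29440945   0.         318.2630067 ]
 [  0.         419.29440945 205.29876258]
 [  0.           0.           1.        ]]
long_carrier [(0.93, [0.3123, 0.3958, 0.0111]), (0.74, [0.1814, 0.2925, 0.0076]), (0.59, [0.3764, 0.0252, 0.0138])]
short_carrier [(0.61, [0.5341, -0.2961, 0.0164])]
bed [(0.86, [0.669, -0.0054, 0.1235])]
lip_edge [(0.67, [0.6629, -0.0033, 0.1272])]
gate_face [(0.5, [0.6206, 0.0032, 0.1388])]
gate [(0.66, [0.6169, 0.0046, 0.1373])]
top [0.22392087 0.02459033 1.48745575] [[-2.15325874e-02 -9.82686012e-01  1.84023232e-01]
 [-9.99763243e-01  2.1741
[... 463 characters left out ...]
 0.1429])]
lip_edge [(0.96, [0.6019, 0.0097, 0.0835]), (0.73, [0.5162, -0.288, 0.0135])]
gate_face [(0.66, [0.6194, 0.0104, 0.1413]), (0.21, [0.4833, 0.3106, 0.013])]
gate [(0.52, [0.6179, 0.0086, 0.1389]), (0.38, [0.6518, -0.2146, 0.0527])]
wrist [0.14904877 0.50900242 0.37342446] [[ 0.41451054  0.87022316  0.26625676]
 [ 0.91004372 -0.39675894 -0.12001158]
 [ 0.00120289  0.29205136 -0.95640188]] [[309.70691629   0.         322.17106819]
 [  0.         309.70691629 198.43744648]
 [  0.           0.           1.        ]]
long_carrier [(0.93, [0.1649, 0.3111, 0.0148]), (0.82, [0.2875, 0.4146, 0.0161]), (0.81, [0.4305, 0.3342, 0.0112])]
short_carrier []
bed []
lip_edge []
gate_face []
gate []
```

View pics/scene0.png

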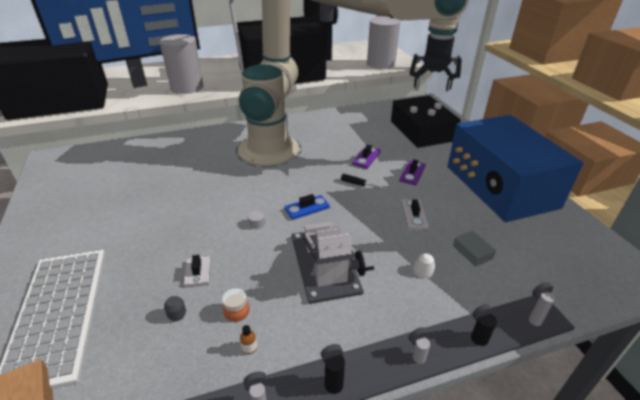

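View pics/top0.png

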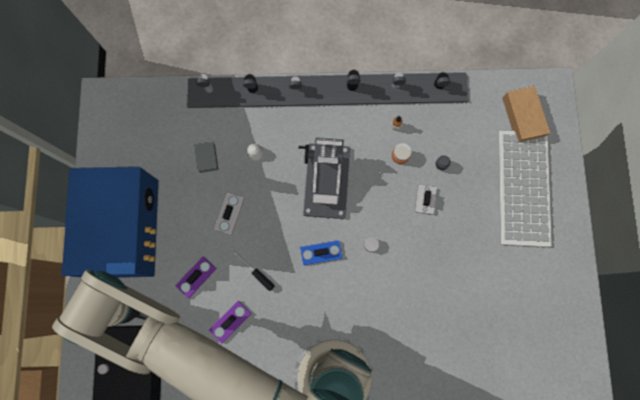

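View pics/wrist0.png

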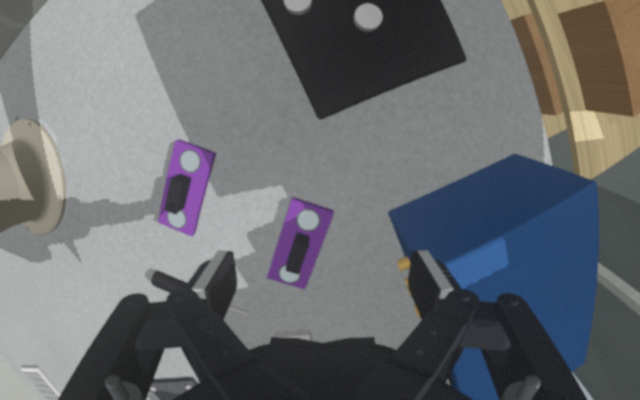

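The long grey carrier shows at top px (229,213) and the short one at (427,199). The blue and purple ones are look-alikes. The stage is at (327,175). Next I zoom in.

```bash
python3 - <<'E'
import cv2,pickle,numpy as np
S=pickle.load(open('s0.pkl','rb'))
a=S['top']['image'][125:240,190:390,::-1]; cv2.imwrite('pics/topc.png',cv2.resize(a,None,fx=4,fy=4,interpolation=cv2.INTER_CUBIC))
a=S['scene']['image'][180:310,270:470,::-1]; cv2.imwrite('pics/scenec.png',cv2.resize(a,None,fx=4,fy=4,interpolation=cv2.INTER_CUBIC))
E
```

```text
(no output)
```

View pics/topc.png

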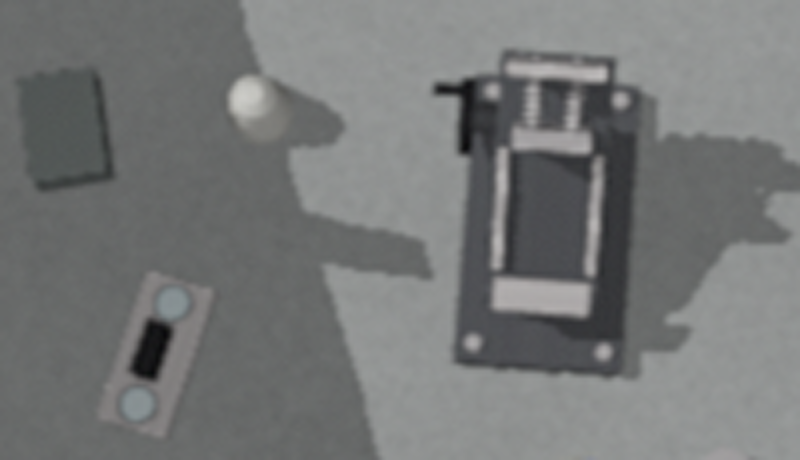

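View pics/scenec.png

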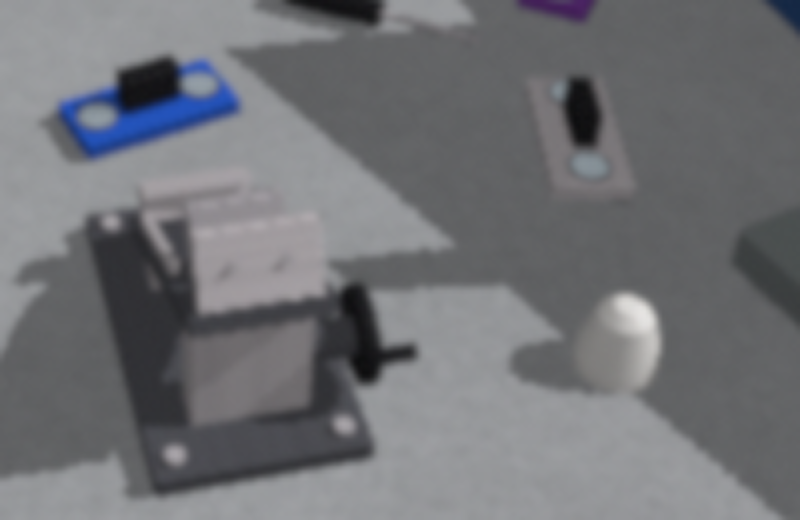

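```bash
cat > h.py <<'E'
import numpy as np,cv2
from scipy.optimize import least_squares
def proj(s,P):
    R=np.array(s['rotation']);c=(np.atleast_2d(P)-s['position'])@R;K=s['intrinsics']
    return c[:,:2]/c[:,2:]*K[0,0]+[K[0,2],K[1,2]]
def projw(s,P):
    R=np.array(s['rotation']);c=(np.atleast_2d(P)-s['position'])@R;K=s['intrinsics']
    h=np.linalg.norm(c[:,:2],axis=1);th=np.arctan2(h,c[:,2])
    return c[:,:2]/h[:,None]*(th*K[0,0])[:,None]+[K[0,2],K[1,2]]
t=np.radians(25)
def bedR(yaw):
    c,s_=np.cos(yaw),np.sin(yaw)
    x=np.array([c*np.cos(t),s_*np.cos(t),np.sin(t)]);y=np.array([-s_,c,0]);return np.c_[x,y,np.cross(x,y)]
def bedP(p,Q): return np.array([p[0],p[1],.075])+np.array(Q,float)/1000@bedR(p[2]).T
def carP(p,Q):
    c,s_=np.cos(p[2]),np.sin(p[2]);return np.array([p[0],p[1],0])+np.array(Q,float)/1000@np.array([[c,-s_,0],[s_,c,0],[0,0,1]]).T
def unz(u,x0,y0,k): return (np.array(u,float)+.5)/k-.5+[x0,y0]
E
python3 - <<'E'
from h import *
import pickle
S=pickle.load(open('s0.pkl','rb'));T=S['top'];C=S['scene']
cu=unz([(152,271),(214,290),(163,437),(99,417)],190,125,4)
cm=[(60,28,14),(60,-28,14),(-60,-28,14),(-60,28,14)]
cs=unz([(529,77),(604,80),(634,186),(557,190)],270,180,4)
csm=[(-60,28,14),(-60,-28,14),(60,-28,14),(60,28,14)]
# scene view : +x world toward camera
bu=unz([(494,277),(592,286),(513,127),(592,133),(590,154),(513,148),(503,66),(607,76)],190,125,4)
bm=[(-51,35,23),(-51,-35,23),(64,28,45),(64,-28,45),(50,-28,45),(50,28,45)]
for nm,s,u,m in (('top',T,cu,cm),('scene',C,cs,None)):
  best=None
  for perm in range(4):
    mm=np.roll(cm,perm,0)
    for mmx in (mm,mm[::-1]):
      r=least_squares(lambda p:(proj(s,carP(p,mmx))-u).ravel(),[.48,.31,-.3])
      if best is None or r.cost<best.cost: best=r
  print(nm,best.x,best.fun.round(2))
r=least_squares(lambda p:(proj(T,bedP(p,bm))-bu[:6]).ravel(),[.6,0,0])
print(r.x,r.fun.reshape(-1,2).round(2))
for n,Q in (('end',[(102,28,45),(102,-28,45),(111,28,45),(111,-28,45)]),('guide',[(-47,32,8),(43,32,8),(-47,-32,8),(43,-32,8)])):
  for nm,s,x0,y0 in (('top',T,190,125),('scene',C,270,180)):
    print(n,nm,((proj(s,bedP(r.x,Q))-[x0,y0]+.5)*4-.5).round())
E
```

```text
top [0.48671498 0.30775603 2.81513896] [-0.79 -0.46  0.9   0.13  0.65  0.4  -0.75 -0.09]
scene [ 0.49248913  0.30812875 -0.3256856 ] [-0.29  0.44  0.11 -0.22  0.82  0.43 -0.66 -0.67]
[ 0.57923594  0.00742731 -0.09733977] [[ 0.31  0.17]
 [-0.5  -0.33]
 [ 0.15  0.27]
 [ 0.04  0.19]
 [ 0.17 -0.19]
 [-0.17 -0.11]]
end top [[517.  75.]
 [596.  80.]
 [518.  62.]
 [597.  68.]]
end scene [[301. 209.]
 [199. 225.]
 [305. 214.]
 [202. 230.]]
guide top [[501. 268.]
 [508. 149.]
 [586. 275.]
 [596. 155.]]
guide scene [[249. 198.]
 [286. 241.]
 [150. 213.]
 [177. 257.]]
```

Fits give the carrier at about (0.489, 0.308), yaw -0.326, and the bed at (0.579, 0.007), yaw -0.097. Moving to hover above the carrier.

jog_arm(plan=[{"x": -40,"y": -5,"z": 13,"grip": 100},{"x": -40,"y": -5,"z": 13},{"x": -40,"y": -5,"z": 13},{"x": -40,"y": -5,"z": 13},{"x": -40,"y": -5,"z": 13},{"x": -40,"y": -5,"z": 13},{"x": -40,"y": -6,"z": 13},{"x": -38,"y": -6,"z": 10},{"rz": -0.1},{"x": 0}])

```text
invalid input at $.plan[0]: expected keys grip, x, y, z, rx, ry, rz
```

jog_arm(plan=[{"grip": 100,"x": -40,"y": -5,"z": 13,"rx": 0,"ry": 0,"rz": 0},{"grip": 100,"x": -40,"y": -5,"z": 13,"rx": 0,"ry": 0,"rz": 0},{"grip": 100,"x": -40,"y": -5,"z": 13,"rx": 0,"ry": 0,"rz": 0},{"grip": 100,"x": -40,"y": -5,"z": 13,"rx": 0,"ry": 0,"rz": 0},{"grip": 100,"x": -40,"y": -5,"z": 13,"rx": 0,"ry": 0,"rz": 0},{"grip": 100,"x": -40,"y": -5,"z": 13,"rx": 0,"ry": 0,"rz": 0},{"grip": 100,"x": -40,"y": -6,"z": 13,"rx": 0,"ry": 0,"rz": 0},{"grip": 100,"x": -38,"y": -6,"z": 10,"rx": 0,"ry": 0,"rz": 0},{"grip": 100,"x": 0,"y": 0,"z": 0,"rx": 0,"ry": 0,"rz": -0.1},{"grip": 100,"x": 0,"y": 0,"z": 0,"rx": 0,"ry": 0,"rz": 0}])

```text
time: 2.05
ee_pos: [0.4901, 0.3073, 0.3031]
eef_rot: [[-0.947, 0.322, -0.001], [0.322, 0.947, -0.0], [0.001, -0.001, -1.0]]
contact_force: [-0.3, -0.5, -0.2]
width: 0.0856
```

```bash
python3 - <<'E'
from workcell import *
from h import *
import pickle
o=get_obs();print(o['time'],o['ee_pos'],o['eef_rot'],o['qpos'])
s=snapshot('wrist');pickle.dump(s,open('w1.pkl','wb'));im=s['image'][:,:,::-1].copy()
cv2.imwrite('pics/w1.png',im)
print(look_for(s,'long_carrier'),s['position'])
p=[.489,.308,-.326]
for q in projw(s,carP(p,[(60,28,14),(60,-28,14),(-60,-28,14),(-60,28,14),(22,9,44),(22,-9,44),(-22,-9,44),(-22,9,44)])): print(q.round())
E
```

```text
2.05 [0.49010706 0.30728137 0.3030534 ] [[-9.46793385e-01  3.21840255e-01 -1.06590585e-03]
 [ 3.21840786e-01  9.46793734e-01 -3.66426485e-04]
 [ 8.91262190e-04 -6.89982150e-04 -9.99999365e-01]] [ 4.96146486e-01  2.55141772e-01  1.37987025e+00  1.85539277e-04
  1.50769245e+00 -7.46988739e-01]
[{'xyz': [0.3406, 0.3779, 0.0145], 'p': 0.81}, {'xyz': [0.4776, 0.3106, 0.0106], 'p': 0.61}, {'xyz': [0.3635, 0.0504, 0.0123], 'p': 0.58}] [0.41907984 0.33148292 0.27181366]
[352. 255.]
[293. 255.]
[288. 124.]
[356. 124.]
[334. 230.]
[311. 230.]
[310. 176.]
[334. 176.]
```

View pics/w1.png

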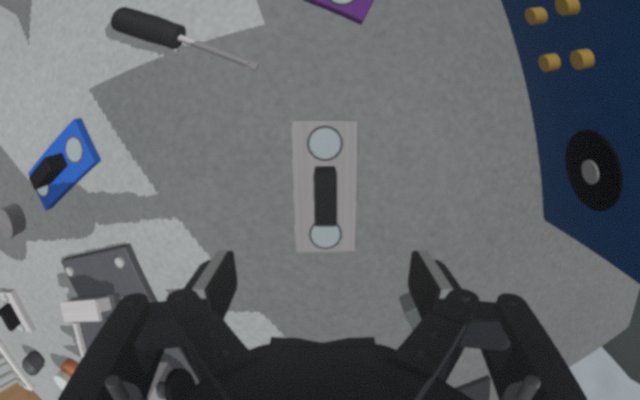

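```bash
python3 - <<'E'
from h import *
import pickle
s=pickle.load(open('w1.pkl','rb'))
m=[(-60,-28,14),(-60,28,14),(60,28,14),(60,-28,14)]
r=least_squares(lambda p:(projw(s,carP(p,m))-[(292,121),(357,121),(355,251),(296,251)]).ravel(),[.489,.308,-.326]);print(r.x,r.fun)
m+=[(22,9,44),(22,-9,44),(-22,-9,44),(-22,9,44)]
print(projw(s,carP(r.x,m[4:])))
g=s['image'][100:270,270:380,::-1];cv2.imwrite('pics/w1c.png',cv2.resize(g,None,fx=3.5,fy=3.5,interpolation=cv2.INTER_CUBIC))
E
```

```text
[ 0.48693722  0.31116253 -0.32000316] [-1.2332984  -0.61683355  1.43314803 -1.08203226  0.44682058  0.84829972
 -0.65522912  1.37394298]
[[336.93194007 226.56316453]
 [314.25071358 226.75572848]
 [313.32675169 172.33002303]
 [337.26844303 172.14807712]]
```

View pics/w1c.png

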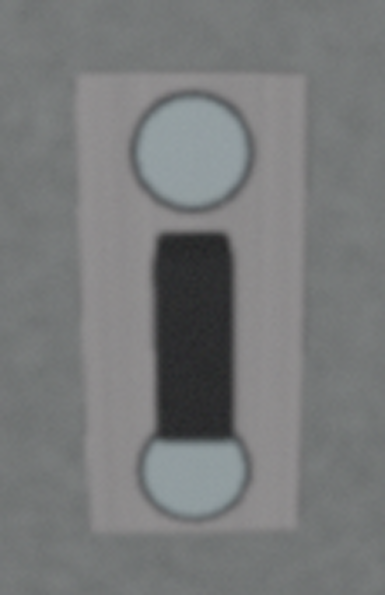

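jog_arm(plan=[{"grip": 100,"x": 4,"y": 3,"z": 20,"rx": 0,"ry": 0,"rz": -0.007},{"grip": 100,"x": 0,"y": 0,"z": 30,"rx": 0,"ry": 0,"rz": 0},{"grip": 100,"x": 0,"y": 0,"z": 30,"rx": 0,"ry": 0,"rz": 0},{"grip": 60,"x": 0,"y": 0,"z": 20,"rx": 0,"ry": 0,"rz": 0},{"grip": 60,"x": 0,"y": 0,"z": 12,"rx": 0,"ry": 0,"rz": 0},{"grip": 60,"x": 0,"y": 0,"z": 0,"rx": 0,"ry": 0,"rz": 0}])

```text
time: 2.75
ee_pos: [0.4858, 0.3125, 0.1904]
eef_rot: [[-0.949, 0.314, -0.002], [0.314, 0.949, -0.001], [0.002, -0.002, -1.0]]
contact_force: [0.1, -0.4, 0.4]
width: 0.0511
```

```bash
python3 - <<'E'
from workcell import *
import cv2
s=snapshot('wrist');cv2.imwrite('pics/w2.png',s['image'][:,:,::-1])
E
```

```text
(no output)
```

View pics/w2.png

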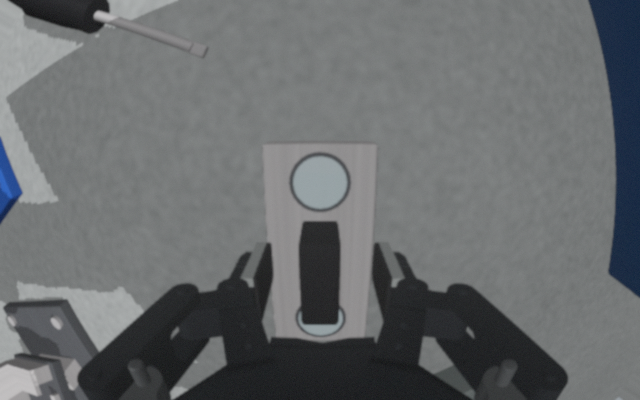

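The rib (px 300–340) is centred between the fingers (272 and 374). Closing.

jog_arm(plan=[{"grip": 0,"x": 0,"y": 0,"z": 0,"rx": 0,"ry": 0,"rz": 0},{"grip": 0,"x": 0,"y": 0,"z": 0,"rx": 0,"ry": 0,"rz": 0},{"grip": 0,"x": 0,"y": 0,"z": 0,"rx": 0,"ry": 0,"rz": 0},{"grip": 0,"x": 0,"y": 0,"z": 0,"rx": 0,"ry": 0,"rz": 0},{"grip": 0,"x": 0,"y": 0,"z": 0,"rx": 0,"ry": 0,"rz": 0}])

```text
time: 3.3
ee_pos: [0.487, 0.3125, 0.1934]
eef_rot: [[-0.949, 0.315, 0.002], [0.315, 0.949, 0.001], [-0.002, 0.002, -1.0]]
contact_force: [-0.4, 0.3, 6.2]
width: 0.0167
```

```bash
python3 - <<'E'
from workcell import *
from h import *
o=get_obs();print(o['width'],o['contact_force'],o['ee_pos'],o['eef_rot'])
s=snapshot('wrist');cv2.imwrite('pics/w3.png',s['image'][:,:,::-1])
print(projw(s,carP([.487,.311,-.32],[(-60,28,14),(-60,-28,14),(-22,9,44),(-22,-9,44)])).round(1))
E
```

```text
0.01674402116894377 [-0.4257771   0.26566615  6.22717403] [0.48701696 0.31245586 0.19338917] [[-0.94924897  0.31451632  0.00242565]
 [ 0.31452032  0.94924957  0.00148887]
 [-0.00183428  0.00217622 -0.99999595]]
[[376.  138.7]
 [260.1 139. ]
 [339.2 237.6]
 [296.1 237.6]]
```

View pics/w3.png

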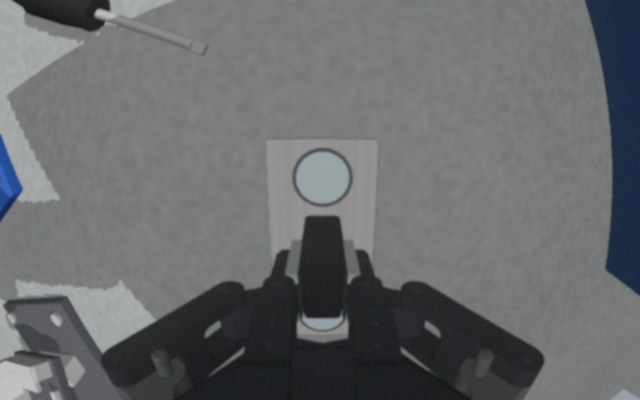

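jog_arm(plan=[{"grip": 0,"x": 0,"y": 0,"z": -10,"rx": 0,"ry": 0,"rz": 0},{"grip": 0,"x": 0,"y": 0,"z": -30,"rx": 0,"ry": 0,"rz": 0},{"grip": 0,"x": 0,"y": 0,"z": -40,"rx": 0,"ry": 0,"rz": 0},{"grip": 0,"x": 0,"y": 0,"z": -40,"rx": 0,"ry": 0,"rz": -0.11},{"grip": 0,"x": 0,"y": 0,"z": -30,"rx": 0,"ry": 0,"rz": -0.11},{"grip": 0,"x": 0,"y": 0,"z": 0,"rx": 0,"ry": 0,"rz": 0}])

```text
time: 3.95
ee_pos: [0.4869, 0.3123, 0.3476]
eef_rot: [[-0.995, 0.098, 0.008], [0.098, 0.995, 0.005], [-0.008, 0.005, -1.0]]
contact_force: [0.8, 1.3, -2.6]
width: 0.0166
```

```bash
cat >> h.py <<'E'
from scipy.spatial.transform import Rotation as Ro
def tgt(bed,x,y,z,dx=0,dy=0,L=193.4):
    """TCP pose that puts carrier underside centre at bed (x,y,z) mm; dx,dy carrier centre offset in bed axes rel. to tool axis"""
    R=bedR(bed[2]);RT=np.c_[-R[:,0],R[:,1],-R[:,2]]
    p=bedP(bed,[(x-dx,y-dy,z+L)])[0];return p,RT
def delta(o,p,RT):
    R=np.array(o['eef_rot']);return (R.T@(p-o['ee_pos'])*1000).round(1),Ro.from_matrix(R.T@RT).as_rotvec().round(4)
E
python3 - <<'E'
from workcell import *
from h import *
import pickle
o=get_obs();print(o['width'],o['contact_force'],o['ee_pos'])
s=snapshot('wrist');cv2.imwrite('pics/w4.png',s['image'][:,:,::-1]);pickle.dump((s,o),open('w4.pkl','wb'))
bed=[.5792,.0074,-.0973]
for z in (80,):
    p,R=tgt(bed,-20,0,z);print(p,R);print(delta(o,p,R))
E
```

```text
0.016625504772581866 [ 0.78680811  1.2543502  -2.55077198] [0.48691005 0.31234417 0.34758615]
[0.44616226 0.02038558 0.31433218] [[-0.90202103  0.09714654  0.42061931]
 [ 0.08804467  0.99527009 -0.0410559 ]
 [-0.42261826  0.         -0.90630779]]
(array([  12.2, -294.7,   31.6]), array([ 0.0051, -0.4286, -0.0019]))
```

View pics/w4.png

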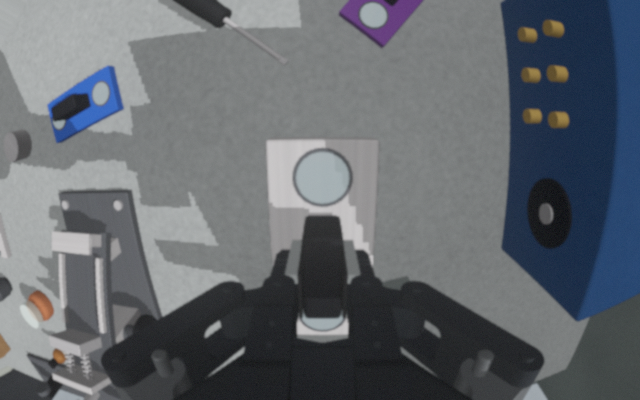

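The carrier is held, unchanged in the picture (far edge at row 140, cols 267–378). Next I tilt and carry it across.

jog_arm(plan=[{"grip": 0,"x": 0,"y": 0,"z": 0,"rx": 0.005,"ry": -0.14,"rz": 0},{"grip": 0,"x": 0,"y": 0,"z": 0,"rx": 0,"ry": -0.14,"rz": 0},{"grip": 0,"x": 0,"y": 0,"z": 0,"rx": 0,"ry": -0.14,"rz": 0},{"grip": 0,"x": 0,"y": -40,"z": 0,"rx": 0,"ry": 0,"rz": 0},{"grip": 0,"x": 0,"y": -45,"z": 0,"rx": 0,"ry": 0,"rz": 0},{"grip": 0,"x": 0,"y": -45,"z": 0,"rx": 0,"ry": 0,"rz": 0},{"grip": 0,"x": 0,"y": -45,"z": 0,"rx": 0,"ry": 0,"rz": 0},{"grip": 0,"x": 0,"y": -45,"z": 0,"rx": 0,"ry": 0,"rz": 0},{"grip": 0,"x": 0,"y": -45,"z": 0,"rx": 0,"ry": 0,"rz": 0},{"grip": 0,"x": 0,"y": 0,"z": 0,"rx": 0,"ry": 0,"rz": 0}])

```text
time: 5.0
ee_pos: [0.4592, 0.0443, 0.3404]
eef_rot: [[-0.91, 0.108, 0.401], [0.097, 0.994, -0.049], [-0.404, -0.006, -0.915]]
contact_force: [0.7, -0.0, -2.3]
width: 0.0167
```

```bash
python3 - <<'E'
from workcell import *
from h import *
import pickle
o=get_obs();print(o['qpos'],o['contact_force'],o['ee_pos'])
S={}
for n in ('scene','top','wrist'):
    s=snapshot(n);S[n]=s;cv2.imwrite(f'pics/{n}5.png',s['image'][:,:,::-1])
pickle.dump((S,o),open('s5.pkl','wb'))
bed=[.5792,.0074,-.0973]
p,R=tgt(bed,-20,0,80);print(delta(o,p,R))
a=S['scene']['image'][160:310,250:450,::-1]; cv2.imwrite('pics/scene5c.png',cv2.resize(a,None,fx=4,fy=4,interpolation=cv2.INTER_CUBIC))
# carrier in tool frame fit from wrist
s,o4=pickle.load(open('w4.pkl','rb'))
R=np.array(o4['eef_rot'])
def f(q):
    Q=np.array([(60,28,179.4),(60,-28,179.4)])/1000.+[q[0],q[1],0]
    return (projw(s,o4['ee_pos']+Q@R.T)-[(378,139),(267,140)]).ravel()
r=least_squares(f,[0,0]);print(r.x*1000,r.fun)
E
```

```text
[ 0.03033652 -0.22040593  1.80380078 -0.06723033  1.14794056 -1.41849028] [ 0.72630686 -0.03601112 -2.30807718] [0.45917282 0.04429898 0.34041111]
(array([ 20.1, -25. ,  19.8]), array([-0.0101, -0.021 , -0.0076]))
[-0.5436035   0.48919453] [ 2.4113463   0.54188755 -2.42954413 -0.38935882]
```

View pics/scene5c.png

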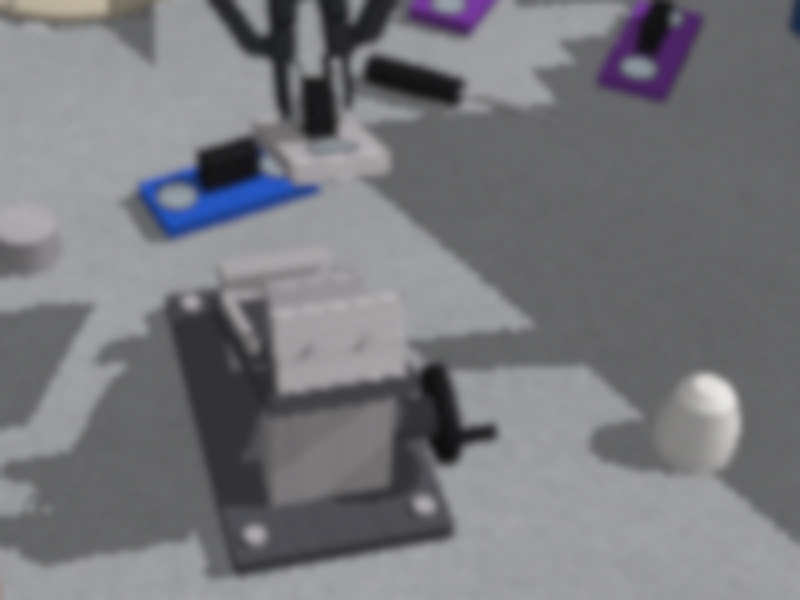

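View pics/wrist5.png

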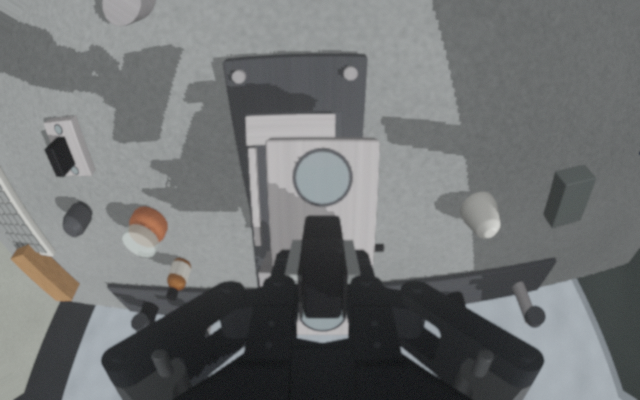

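```bash
python3 - <<'E'
from h import *
import pickle
S,o=pickle.load(open('s5.pkl','rb'))
bed=[.5792,.0074,-.0973]
s=S['wrist']
print(projw(s,bedP(bed,[(-51,35,23),(-51,-35,23),(-60,35,23),(-60,-35,23),(-72,35,23),(-72,-35,23),(-47,32,8),(43,32,8),(-47,36,8)])).round(1))
a=s['image'][90:250,200:400,::-1]; cv2.imwrite('pics/wrist5c.png',cv2.resize(a,None,fx=4,fy=3.7,interpolation=cv2.INTER_CUBIC))
T=S['top'];a=T['image'][120:230,270:390,::-1]; cv2.imwrite('pics/top5c.png',cv2.resize(a,None,fx=5,fy=5,interpolation=cv2.INTER_CUBIC))
E
```

```text
[[332.3 143.3]
 [243.9 144.8]
 [332.3 131.7]
 [243.4 133.6]
 [332.3 116.3]
 [242.9 118.5]
 [328.2 146.3]
 [328.2 246.6]
 [333.  146.3]]
```

View pics/wrist5c.png

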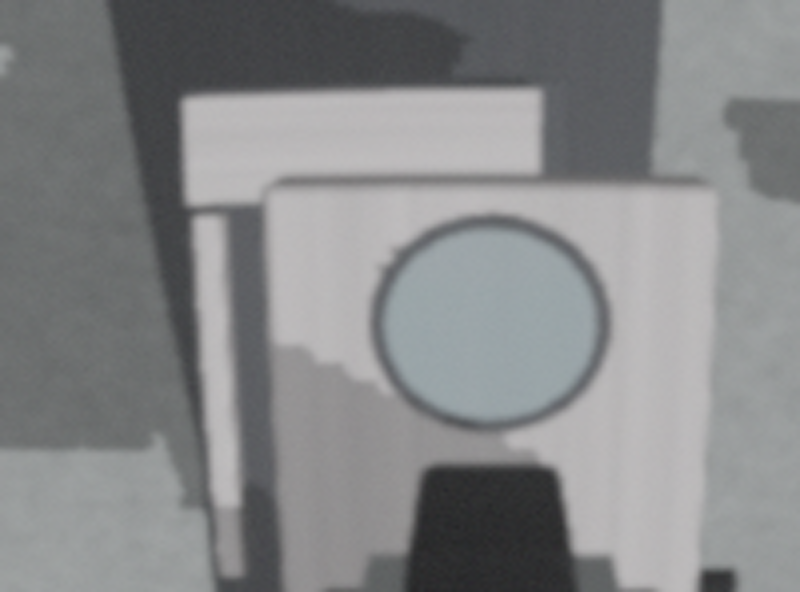

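View pics/top5c.png

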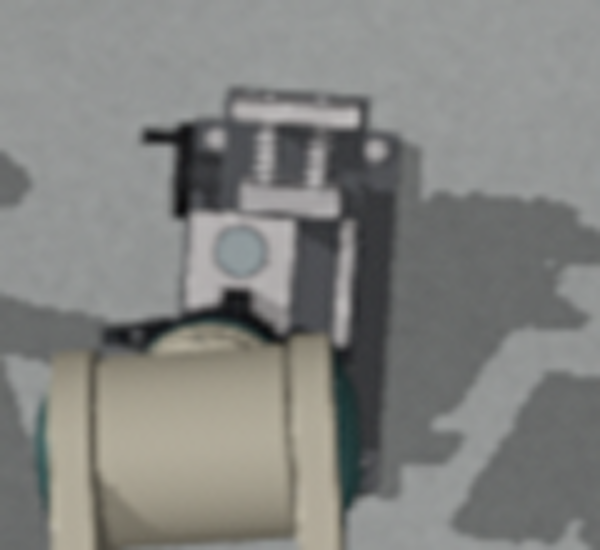

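jog_arm(plan=[{"grip": 0,"x": 11,"y": -12,"z": 0,"rx": -0.01,"ry": -0.021,"rz": -0.007},{"grip": 0,"x": 11,"y": -12,"z": 20,"rx": 0,"ry": 0,"rz": 0},{"grip": 0,"x": 0,"y": 0,"z": 20,"rx": 0,"ry": 0,"rz": 0},{"grip": 0,"x": 0,"y": 0,"z": 0,"rx": 0,"ry": 0,"rz": 0}])

```text
time: 5.55
ee_pos: [0.4544, 0.0261, 0.2941]
eef_rot: [[-0.904, 0.088, 0.419], [0.081, 0.996, -0.036], [-0.42, 0.001, -0.907]]
contact_force: [-0.0, 0.0, -2.8]
width: 0.017
```

```bash
cat > chk.py <<'E'
from workcell import *
from h import *
import sys
bed=[.5792,.0087,-.0973]
o=get_obs();print(round(o['time'],2),o['contact_force'].round(2),o['torque'].round(3),round(o['width'],4))
R=bedR(bed[2]);tip=np.array(o['ee_pos'])+np.array(o['eef_rot'])[:,2]*.1934
print('carrier in bed',((tip-[bed[0],bed[1],.075])@R*1000).round(1),'F bed',(o['contact_force']@R).round(1))
p,RT=tgt(bed,0,0,0);print('rot',delta(o,p,RT)[1])
n=sys.argv[1]
for k in sys.argv[2:]:
    s=snapshot(k);im=s['image'][:,:,::-1]
    if k=='wrist': im=im[90:290,200:460]
    if k=='scene': im=im[160:310,250:450]
    if k=='top': im=im[120:230,270:390]
    f=min(780/im.shape[1],580/im.shape[0]);cv2.imwrite(f'pics/{k}_{n}.png',cv2.resize(im,None,fx=f,fy=f,interpolation=cv2.INTER_CUBIC))
E
python3 chk.py 6 wrist scene
```

```text
5.55 [-0.    0.03 -2.79] [ 0.076  0.445 -0.014] 0.017
carrier in bed [-22.    6.1  58.4] F bed [-1.2  0.  -2.5]
rot [ 0.0049 -0.0025  0.0074]
```

View pics/wrist_6.png

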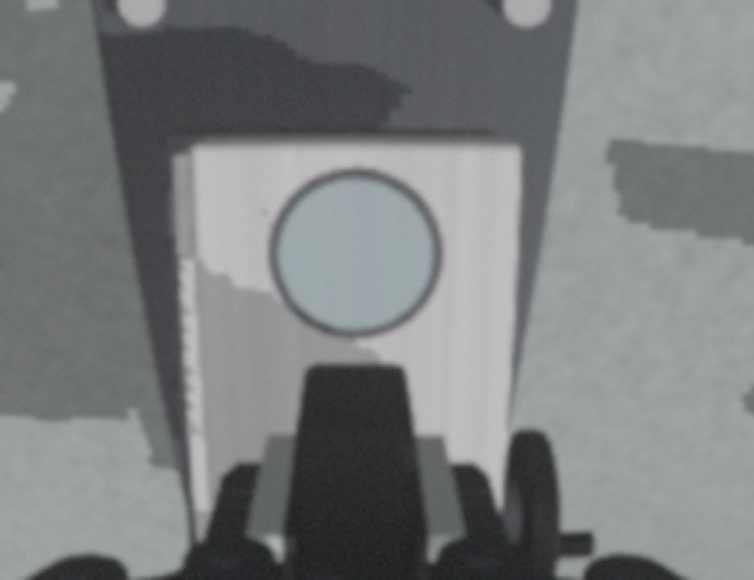

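View pics/scene_6.png

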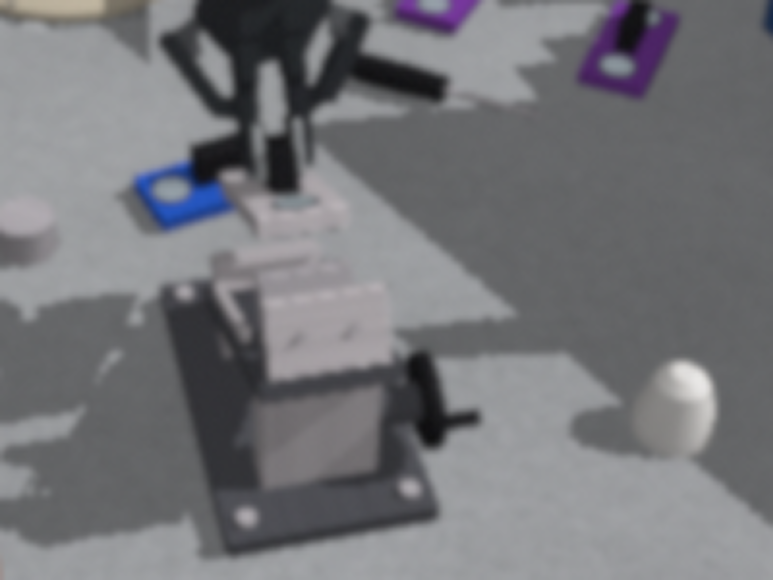

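jog_arm(plan=[{"grip": 0,"x": 0,"y": -6,"z": 0,"rx": 0.005,"ry": -0.002,"rz": 0.007},{"grip": 0,"x": 0,"y": 0,"z": 15,"rx": 0,"ry": 0,"rz": 0},{"grip": 0,"x": 0,"y": 0,"z": 15,"rx": 0,"ry": 0,"rz": 0},{"grip": 0,"x": 0,"y": 0,"z": 0,"rx": 0,"ry": 0,"rz": 0}])

```text
time: 6.05
ee_pos: [0.4671, 0.0178, 0.2697]
eef_rot: [[-0.9, 0.098, 0.425], [0.088, 0.995, -0.042], [-0.427, -0.0, -0.904]]
contact_force: [-0.0, -0.1, -3.6]
width: 0.0167
```

```bash
python3 chk.py 7 wrist scene top
```

```text
6.05 [-0.02 -0.06 -3.61] [0.096 0.395 0.002] 0.0167
carrier in bed [-18.7  -2.   30.6] F bed [-1.5 -0.1 -3.3]
rot [-0.0008  0.0046 -0.0006]
```

View pics/wrist_7.png

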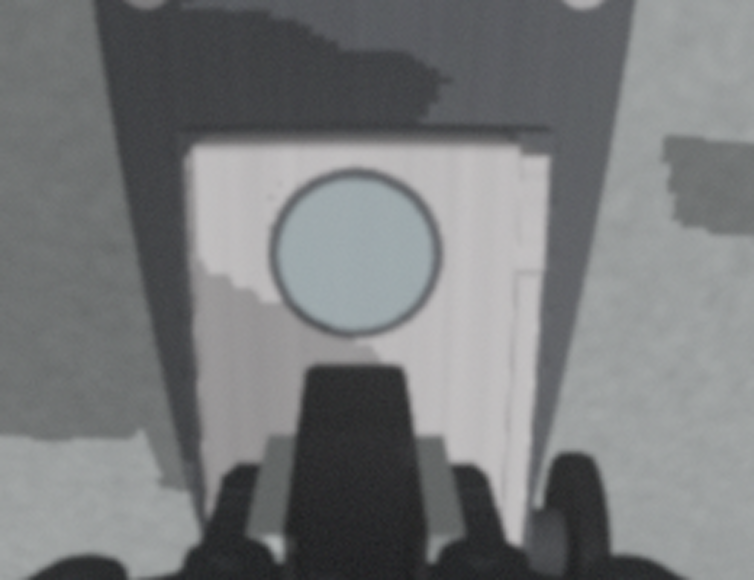

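View pics/scene_7.png

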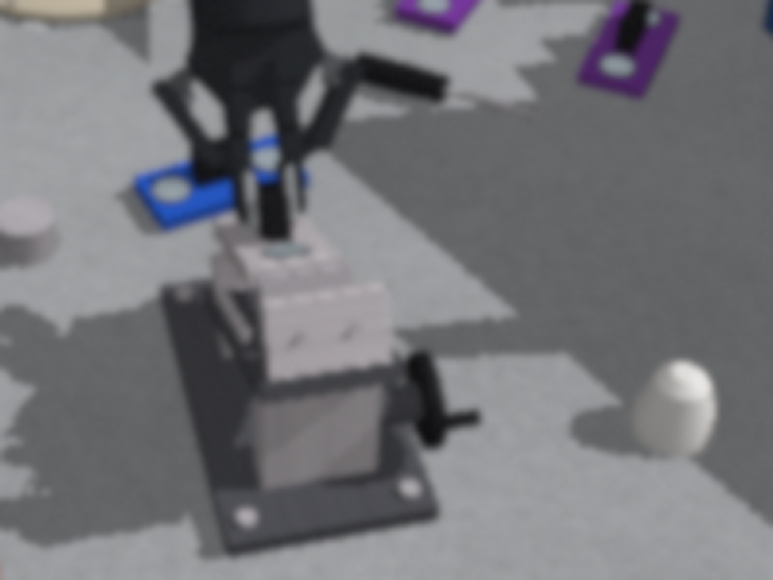

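View pics/top_7.png

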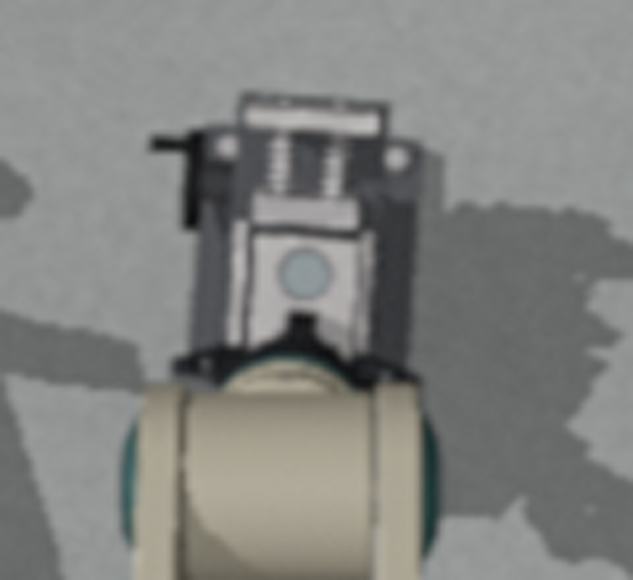

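jog_arm(plan=[{"grip": 0,"x": 0,"y": 2,"z": 4,"rx": 0,"ry": 0.004,"rz": 0},{"grip": 0,"x": 0,"y": 0,"z": 0,"rx": 0,"ry": 0,"rz": 0},{"grip": 0,"x": -7,"y": 0,"z": 0,"rx": 0,"ry": 0,"rz": 0},{"grip": 0,"x": 0,"y": 0,"z": 0,"rx": 0,"ry": 0,"rz": 0}])

```text
time: 6.6
ee_pos: [0.476, 0.0189, 0.2708]
eef_rot: [[-0.9, 0.098, 0.424], [0.088, 0.995, -0.042], [-0.426, -0.0, -0.905]]
contact_force: [0.3, -0.2, -3.0]
width: 0.017
```

```bash
python3 chk.py 8
```

```text
6.6 [ 0.34 -0.17 -3.05] [0.058 0.417 0.023] 0.017
carrier in bed [-10.4   0.1  27.9] F bed [-1.  -0.1 -2.9]
rot [-0.0005  0.0041 -0.0006]
```

jog_arm(plan=[{"grip": 0,"x": -5,"y": 0,"z": 1,"rx": 0,"ry": 0.004,"rz": 0},{"grip": 0,"x": -5,"y": 0,"z": 0,"rx": 0,"ry": 0,"rz": 0},{"grip": 0,"x": 0,"y": 0,"z": 0,"rx": 0,"ry": 0,"rz": 0}])

```text
time: 6.9
ee_pos: [0.485, 0.018, 0.2728]
eef_rot: [[-0.903, 0.098, 0.418], [0.089, 0.995, -0.041], [-0.42, -0.0, -0.908]]
contact_force: [-3.8, 1.4, -3.8]
width: 0.0169
```

```bash
python3 chk.py 9 scene wrist top
```

```text
6.9 [-3.79  1.4  -3.83] [0.139 1.168 0.083] 0.0169
carrier in bed [-2.8  0.  25.9] F bed [-5.2  1.  -1.8]
rot [-0.0006 -0.0033 -0.0006]
```

View pics/scene_9.png

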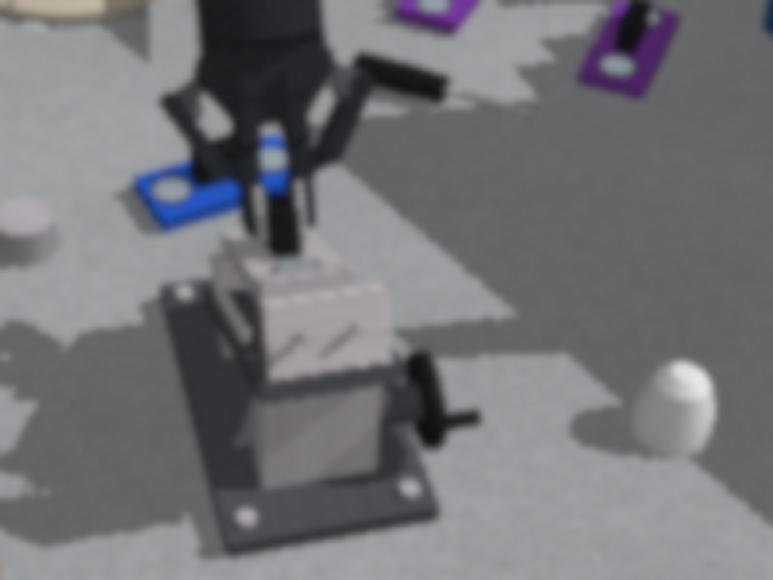

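View pics/top_9.png

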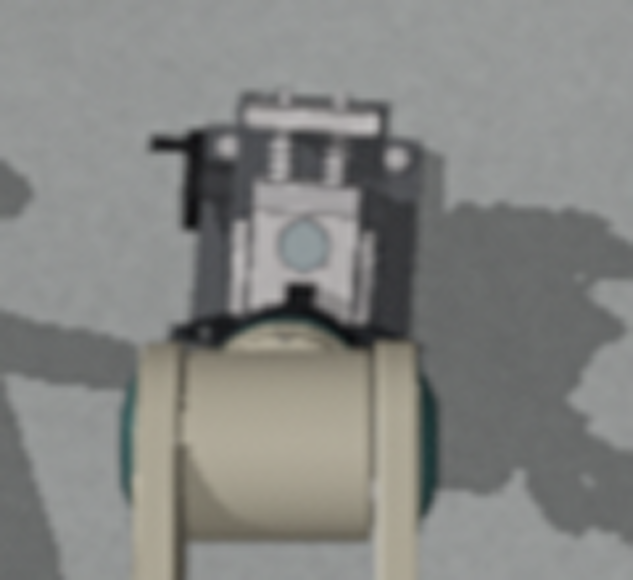

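View pics/wrist_9.png

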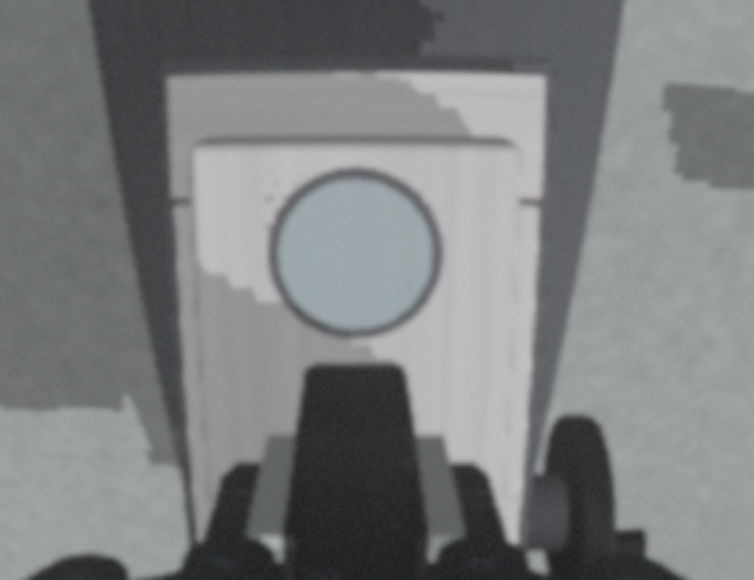

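The gate is opening: it has moved up in the top view, about 4 N acts on the arm, and the carrier is centred with no slip. Pushing on.

jog_arm(plan=[{"grip": 0,"x": -6,"y": 0,"z": 0,"rx": 0,"ry": -0.003,"rz": 0},{"grip": 0,"x": -6,"y": 0,"z": 0,"rx": 0,"ry": 0,"rz": 0},{"grip": 0,"x": -6,"y": 0,"z": 0,"rx": 0,"ry": 0,"rz": 0},{"grip": 0,"x": 0,"y": 0,"z": 0,"rx": 0,"ry": 0,"rz": 0},{"grip": 0,"x": 0,"y": 0,"z": 0,"rx": 0,"ry": 0,"rz": 0}])

```text
time: 7.55
ee_pos: [0.5006, 0.0166, 0.28]
eef_rot: [[-0.903, 0.098, 0.419], [0.089, 0.995, -0.042], [-0.421, -0.0, -0.907]]
contact_force: [-6.4, 1.0, -3.8]
width: 0.0169
```

```bash
python3 chk.py 10 wrist top
```

```text
7.55 [-6.39  0.96 -3.82] [0.177 1.594 0.074] 0.0169
carrier in bed [14.8  0.1 25.8] F bed [-7.5  0.3 -0.7]
rot [-0.0006 -0.0013 -0.0004]
```

View pics/wrist_10.png

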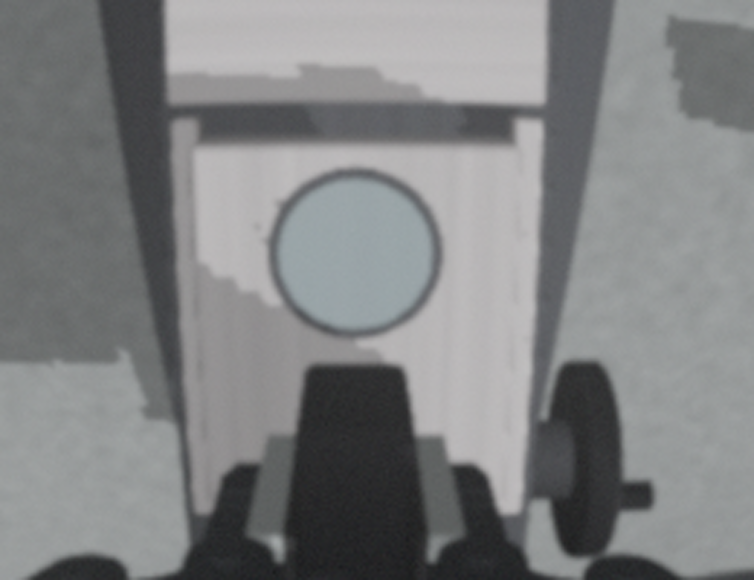

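View pics/top_10.png

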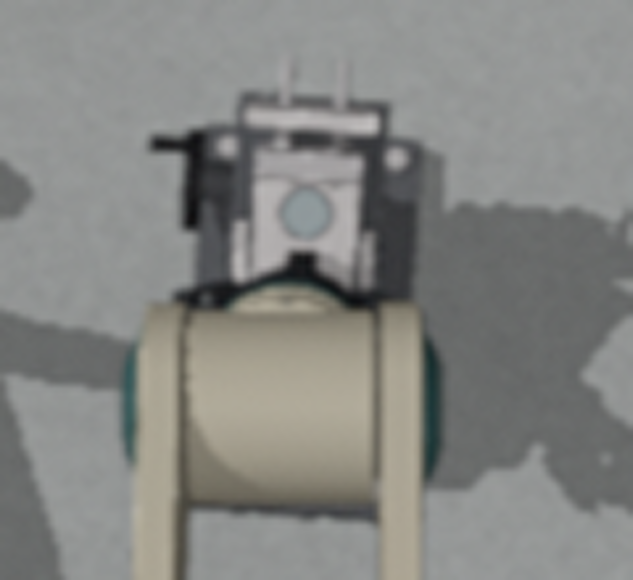

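The lower end now clears the lip (gap between crop rows 105 and 140). Lowering parallel to the bed.

jog_arm(plan=[{"grip": 0,"x": 0,"y": 0,"z": 6,"rx": 0,"ry": 0,"rz": 0},{"grip": 0,"x": 0,"y": 0,"z": 6,"rx": 0,"ry": 0,"rz": 0},{"grip": 0,"x": 0,"y": 0,"z": 6,"rx": 0,"ry": 0,"rz": 0},{"grip": 0,"x": 0,"y": 0,"z": 0,"rx": 0,"ry": 0,"rz": 0},{"grip": 0,"x": 0,"y": 0,"z": 0,"rx": 0,"ry": 0,"rz": 0}])

```text
time: 8.15
ee_pos: [0.508, 0.0157, 0.2632]
eef_rot: [[-0.903, 0.098, 0.418], [0.089, 0.995, -0.042], [-0.421, -0.0, -0.907]]
contact_force: [-4.7, 0.9, -6.4]
width: 0.0167
```

```bash
python3 chk.py 11 wrist
```

```text
8.15 [-4.72  0.88 -6.37] [0.114 1.709 0.074] 0.0167
carrier in bed [14.2 -0.1  7.4] F bed [-7.   0.4 -3.7]
rot [-0.0008 -0.0023 -0.0006]
```

View pics/wrist_11.png

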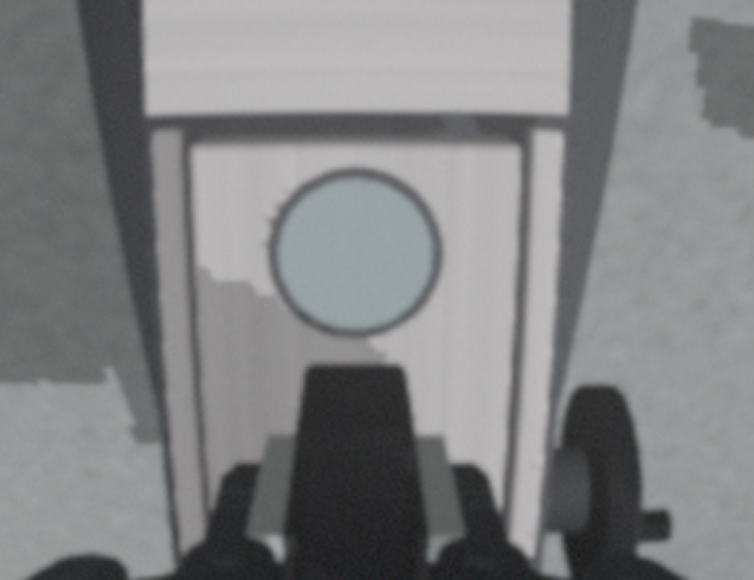

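Centred between the guides with about 4 mm gaps either side. Continuing down until it touches the bed.

jog_arm(plan=[{"grip": 0,"x": 0,"y": 0,"z": 4,"rx": 0,"ry": -0.002,"rz": 0},{"grip": 0,"x": 0,"y": 0,"z": 2,"rx": 0,"ry": 0,"rz": 0},{"grip": 0,"x": 0,"y": 0,"z": 1,"rx": 0,"ry": 0,"rz": 0},{"grip": 0,"x": 0,"y": 0,"z": 0,"rx": 0,"ry": 0,"rz": 0},{"grip": 0,"x": 0,"y": 0,"z": 0,"rx": 0,"ry": 0,"rz": 0}])

```text
time: 8.7
ee_pos: [0.511, 0.0154, 0.2574]
eef_rot: [[-0.902, 0.098, 0.421], [0.088, 0.995, -0.042], [-0.423, -0.001, -0.906]]
contact_force: [-6.8, 0.6, -4.6]
width: 0.0167
```

```bash
python3 chk.py 12
```

```text
8.7 [-6.79  0.6  -4.63] [0.177 1.574 0.049] 0.0167
carrier in bed [15.2 -0.1  0.9] F bed [-8.1 -0.1 -1.3]
rot [-0.0008  0.0009 -0.0004]
```

jog_arm(plan=[{"grip": 0,"x": 0,"y": 0,"z": 1,"rx": 0,"ry": 0,"rz": 0},{"grip": 0,"x": 0,"y": 0,"z": 0,"rx": 0,"ry": 0,"rz": 0},{"grip": 0,"x": 0,"y": 0,"z": 1,"rx": 0,"ry": 0,"rz": 0},{"grip": 0,"x": 0,"y": 0,"z": 0,"rx": 0,"ry": 0,"rz": 0}])

```text
time: 9.1
ee_pos: [0.5118, 0.0153, 0.2563]
eef_rot: [[-0.902, 0.098, 0.421], [0.088, 0.995, -0.042], [-0.423, -0.001, -0.906]]
contact_force: [-15.3, 0.6, 2.9]
width: 0.0171
```

```bash
python3 chk.py 13 wrist scene
```

```text
9.1 [-15.3    0.6    2.86] [0.184 2.124 0.035] 0.0171
carrier in bed [15.4 -0.1 -0.4] F bed [-12.6  -0.9   9.1]
rot [-0.0009  0.0008 -0.0005]
```

View pics/wrist_13.png

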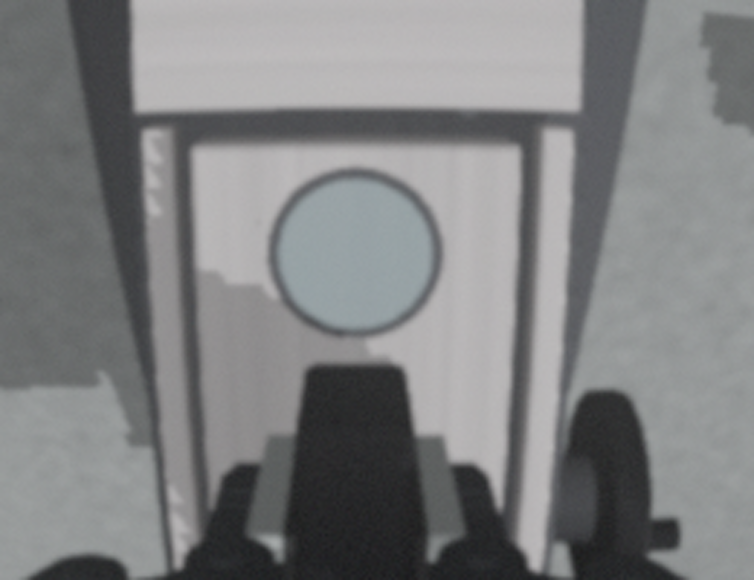

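View pics/scene_13.png

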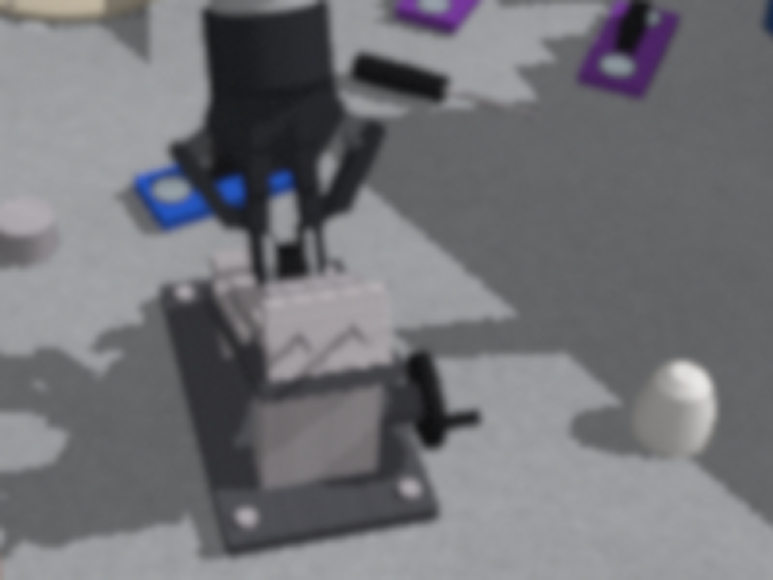

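Flat on the bed with about 11 N of contact. Easing off slightly and backing down with the gate following.

jog_arm(plan=[{"grip": 0,"x": 0,"y": 0,"z": -1,"rx": 0,"ry": 0,"rz": 0},{"grip": 0,"x": 4,"y": 0,"z": 0,"rx": 0,"ry": 0,"rz": 0},{"grip": 0,"x": 4,"y": 0,"z": 0,"rx": 0,"ry": 0,"rz": 0},{"grip": 0,"x": 4,"y": 0,"z": 0,"rx": 0,"ry": 0,"rz": 0},{"grip": 0,"x": 0,"y": 0,"z": 0,"rx": 0,"ry": 0,"rz": 0},{"grip": 0,"x": 0,"y": 0,"z": 0,"rx": 0,"ry": 0,"rz": 0}])

```text
time: 9.8
ee_pos: [0.5007, 0.0164, 0.2516]
eef_rot: [[-0.901, 0.098, 0.422], [0.088, 0.995, -0.042], [-0.424, -0.0, -0.905]]
contact_force: [-5.3, 0.7, -5.9]
width: 0.0172
```

```bash
python3 chk.py 14 wrist
```

```text
9.8 [-5.26  0.74 -5.94] [0.035 1.451 0.163] 0.0172
carrier in bed [ 3.6 -0.1 -0.1] F bed [-7.3  0.2 -3.1]
rot [-0.0007  0.0021 -0.0005]
```

View pics/wrist_14.png

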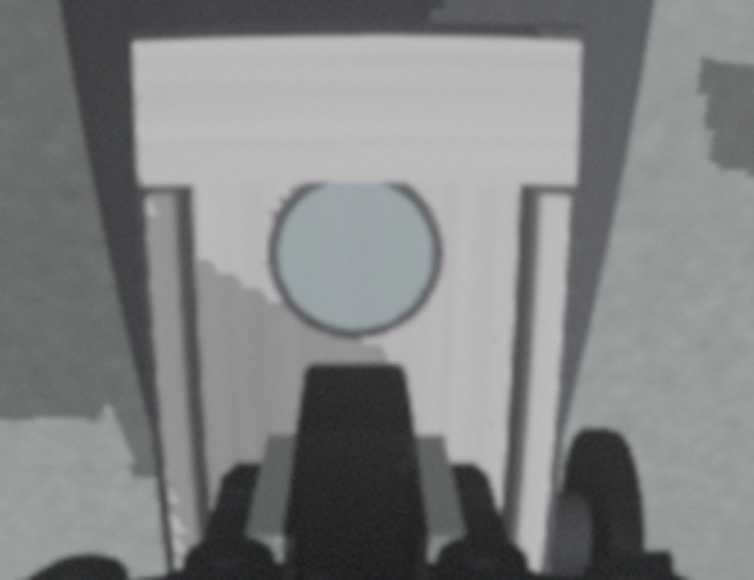

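The end is sliding under the lip. Going the last few mm until the stop takes the force.

jog_arm(plan=[{"grip": 0,"x": 2,"y": 0,"z": 0,"rx": 0,"ry": 0,"rz": 0},{"grip": 0,"x": 1,"y": 0,"z": 0,"rx": 0,"ry": 0,"rz": 0},{"grip": 0,"x": 0,"y": 0,"z": 0,"rx": 0,"ry": 0,"rz": 0},{"grip": 0,"x": 0,"y": 0,"z": 0,"rx": 0,"ry": 0,"rz": 0}])

```text
time: 10.25
ee_pos: [0.4984, 0.0167, 0.2508]
eef_rot: [[-0.901, 0.098, 0.423], [0.089, 0.995, -0.042], [-0.426, -0.0, -0.905]]
contact_force: [-3.8, 0.6, -7.5]
width: 0.0169
```

```bash
python3 chk.py 15
```

```text
10.25 [-3.81  0.61 -7.49] [0.051 1.521 0.012] 0.0169
carrier in bed [ 1.4 -0.   0.2] F bed [-6.7  0.2 -5.2]
rot [-0.0006  0.0032 -0.0006]
```

jog_arm(plan=[{"grip": 0,"x": 1,"y": 0,"z": 0.5,"rx": 0,"ry": 0.003,"rz": 0},{"grip": 0,"x": 0,"y": 0,"z": 0,"rx": 0,"ry": 0,"rz": 0},{"grip": 0,"x": 1,"y": 0,"z": 0,"rx": 0,"ry": 0,"rz": 0},{"grip": 0,"x": 0,"y": 0,"z": 0,"rx": 0,"ry": 0,"rz": 0},{"grip": 0,"x": 0,"y": 0,"z": 0,"rx": 0,"ry": 0,"rz": 0}])

```text
time: 10.75
ee_pos: [0.4973, 0.0168, 0.2503]
eef_rot: [[-0.901, 0.098, 0.423], [0.089, 0.995, -0.042], [-0.425, -0.0, -0.905]]
contact_force: [-0.2, 0.1, -3.8]
width: 0.0169
```

```bash
python3 chk.py 16 wrist scene
```

```text
10.75 [-0.21  0.07 -3.78] [-0.053  0.722  0.027] 0.0169
carrier in bed [-0.   0.   0.3] F bed [-1.8  0.1 -3.3]
rot [-0.0005  0.0027 -0.0006]
```

View pics/wrist_16.png

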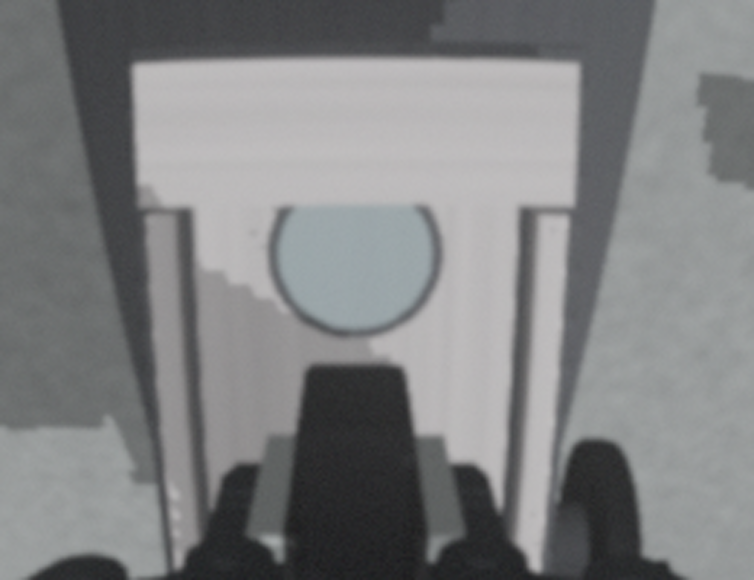

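View pics/scene_16.png

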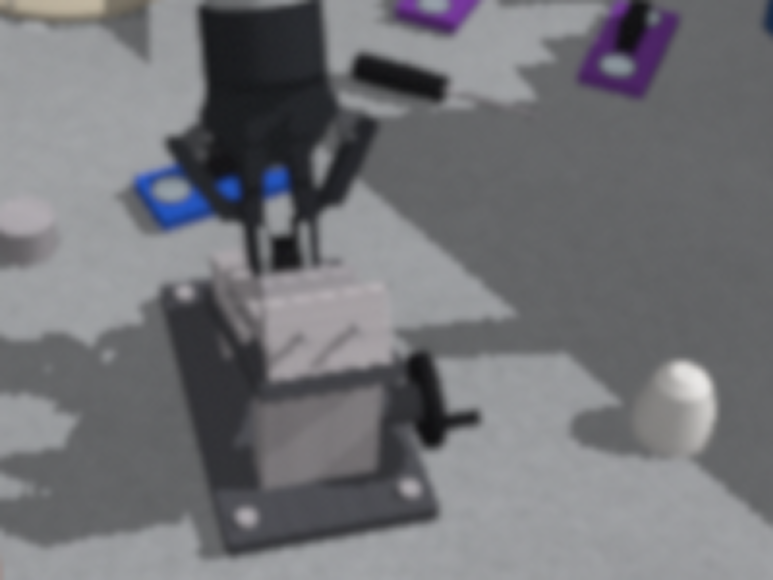

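The uphill force has fallen to its free level, so the stop is taking the load. One more mm to confirm the contact and seat it flat.

jog_arm(plan=[{"grip": 0,"x": 1,"y": 0,"z": 0.7,"rx": 0,"ry": 0.002,"rz": 0},{"grip": 0,"x": 0,"y": 0,"z": 0,"rx": 0,"ry": 0,"rz": 0},{"grip": 0,"x": 0,"y": 0,"z": 0,"rx": 0,"ry": 0,"rz": 0}])

```text
time: 11.15
ee_pos: [0.4971, 0.0168, 0.2502]
eef_rot: [[-0.901, 0.098, 0.424], [0.089, 0.995, -0.042], [-0.426, -0.0, -0.905]]
contact_force: [4.0, -0.4, 2.7]
width: 0.017
```

```bash
python3 chk.py 17
```

```text
11.15 [ 3.97 -0.4   2.67] [-0.198 -0.48   0.066] 0.017
carrier in bed [-0.1  0.   0.2] F bed [ 4.7 -0.   0.7]
rot [-0.0004  0.0034 -0.0006]
```

Firmly against the stop: no further travel, and the force reversed to +4.7 N. Releasing.

jog_arm(plan=[{"grip": 30,"x": 0,"y": 0,"z": 0,"rx": 0,"ry": 0,"rz": 0},{"grip": 45,"x": 0,"y": 0,"z": 0,"rx": 0,"ry": 0,"rz": 0},{"grip": 55,"x": 0,"y": 0,"z": 0,"rx": 0,"ry": 0,"rz": 0},{"grip": 55,"x": 0,"y": 0,"z": 0,"rx": 0,"ry": 0,"rz": 0},{"grip": 55,"x": 0,"y": 0,"z": -5,"rx": 0,"ry": 0,"rz": 0},{"grip": 55,"x": 0,"y": 0,"z": -5,"rx": 0,"ry": 0,"rz": 0},{"grip": 55,"x": 0,"y": 0,"z": 0,"rx": 0,"ry": 0,"rz": 0}])

```text
time: 11.85
ee_pos: [0.4922, 0.0174, 0.2588]
eef_rot: [[-0.902, 0.098, 0.421], [0.089, 0.995, -0.042], [-0.423, -0.0, -0.906]]
contact_force: [0.4, 0.1, -0.6]
width: 0.047
```

```bash
python3 chk.py 18 wrist
```

```text
11.85 [ 0.4   0.05 -0.61] [-0.007  0.233 -0.033] 0.047
carrier in bed [-1.5  0.1 10.1] F bed [ 0.1  0.1 -0.7]
rot [-0.0004  0.0004 -0.0006]
```

View pics/wrist_18.png

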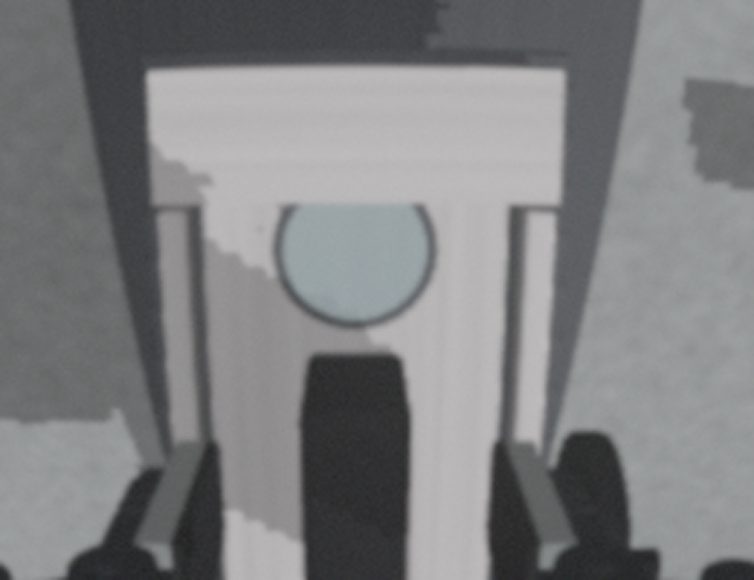

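Clean release, and the carrier stayed under the lip. Retreating.

jog_arm(plan=[{"grip": 55,"x": 0,"y": 0,"z": -20,"rx": 0,"ry": 0,"rz": 0},{"grip": 55,"x": 0,"y": 0,"z": -35,"rx": 0,"ry": 0,"rz": 0},{"grip": 55,"x": 0,"y": 0,"z": -40,"rx": 0,"ry": 0,"rz": 0},{"grip": 55,"x": 0,"y": 0,"z": -40,"rx": 0,"ry": 0,"rz": 0},{"grip": 55,"x": 40,"y": 0,"z": 0,"rx": 0,"ry": 0,"rz": 0},{"grip": 55,"x": 40,"y": 0,"z": 0,"rx": 0,"ry": 0,"rz": 0},{"grip": 55,"x": 0,"y": 0,"z": 0,"rx": 0,"ry": 0,"rz": 0}])

```text
time: 12.6
ee_pos: [0.36, 0.0303, 0.3425]
eef_rot: [[-0.905, 0.097, 0.414], [0.088, 0.995, -0.041], [-0.416, -0.001, -0.909]]
contact_force: [-0.5, 0.3, 0.4]
width: 0.0469
```

```bash
python3 chk.py 19 top scene wrist; python3 - <<'E'
from workcell import *
import cv2,pickle
S={n:snapshot(n) for n in ('scene','top','wrist')};pickle.dump(S,open('s9.pkl','wb'))
for n in S: cv2.imwrite(f'pics/{n}_fin.png',S[n]['image'][:,:,::-1])
for n in ('scene','top'): print(n,[[ (r['p'],r['xyz']) for r in look_for(S[n],k)][:3] for k in ('gate_face','long_carrier')])
E
```

```text
12.6 [-0.46  0.32  0.42] [-0.013  0.146 -0.009] 0.0469
carrier in bed [-8.790e+01  1.000e-01  1.421e+02] F bed [-0.3  0.3  0.6]
rot [-0.0007 -0.0072  0.    ]
scene [[(0.56, [0.6303, 0.004, 0.1427]), (0.22, [0.7699, -0.2142, 0.04])], [(0.88, [0.3724, 0.027, 0.0112]), (0.76, [0.1802, 0.2919, 0.0073]), (0.75, [0.3131, 0.3955, 0.014])]]
top [[(0.51, [0.6274, 0.0059, 0.1426])], [(0.84, [0.161, 0.3024, 0.0125]), (0.82, [0.2971, 0.4048, 0.016]), (0.68, [0.5743, 0.0131, 0.0946])]]
```

View pics/top_19.png

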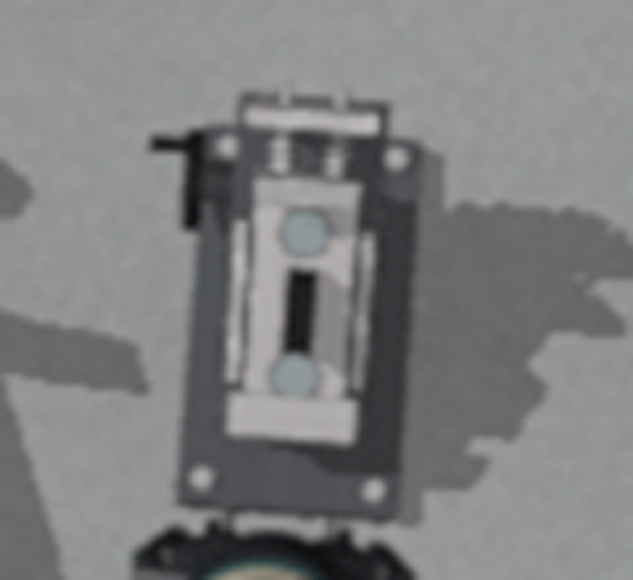

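View pics/scene_19.png

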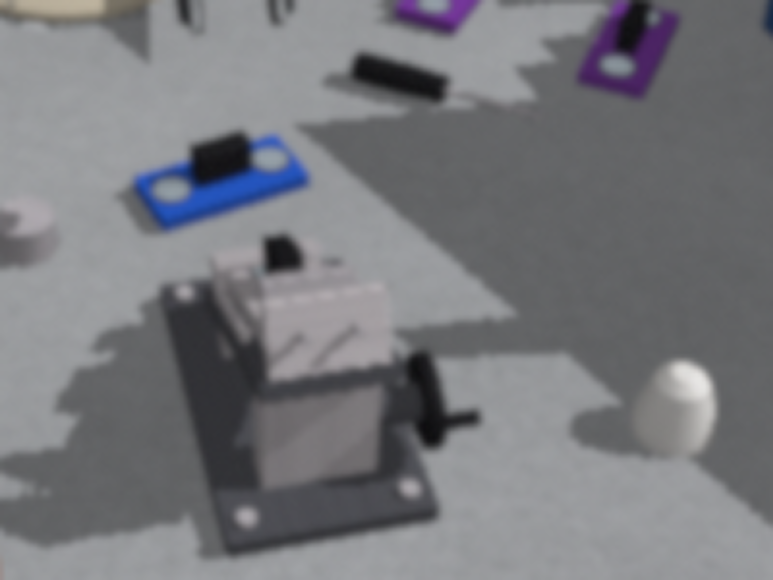

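View pics/wrist_fin.png

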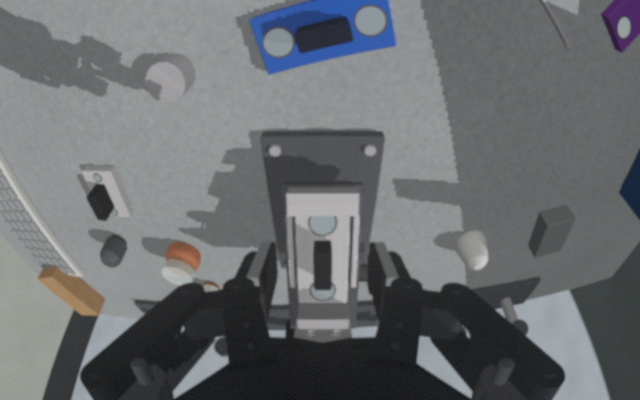

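View pics/top_fin.png

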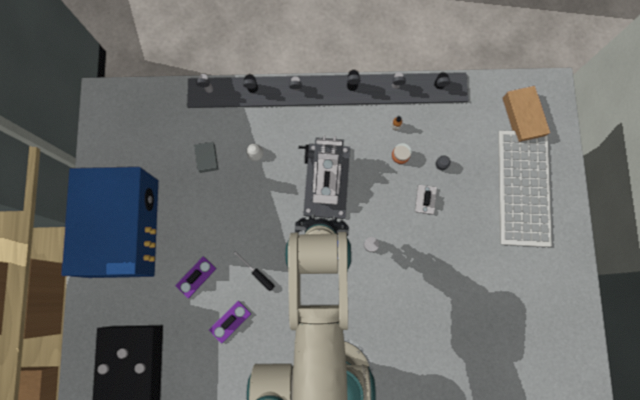

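```bash
python3 - <<'E'
from h import *
import pickle
T=pickle.load(open('s9.pkl','rb'))['top'];f=5.275
bed=[.5792,.0087,-.0973]
for n,Q in (('gate top x50/64 open 10',[(60,28,45),(60,-28,45),(74,28,45),(74,-28,45)]),('rib top',[(22,9,44),(22,-9,44),(-22,9,44),(-22,-9,44)])):
    print(n,((proj(T,bedP(bed,Q))-[270,120]+.5)*f-.5).round())
from workcell import hand_in
print(hand_in())
E
```

```text
gate top x50/64 open 10 [[253. 203.]
 [356. 210.]
 [254. 177.]
 [358. 185.]]
rib top [[283. 274.]
 [316. 277.]
 [278. 353.]
 [310. 356.]]
the job is handed in; nothing more can be done
None
```

I loaded the long carrier into the tilted stage and handed the job in at about 13 s. The gate is holding the carrier clamped under the lip.

**What I did:** I gripped the long grey carrier by its rib and tilted it parallel to the bed. Its end pushed the gate back to about 25 mm. I then lowered it flat between the guides and backed it down, with the gate following, until the end stop took the load. After that I opened the fingers and moved the arm clear.

**Last checks:**
- **Home position:** just before release the estimated carrier position was about 0 mm along the bed. The force along the bed had reversed to +4.7 N with no further travel. This check relies on my estimate of the bed's position from the pictures.
- **Gate opening:** the gate and rib appear in the final top picture where a 10 mm opening and a home carrier would put them, within a few enlarged pixels. The detectors' gate shift gives about 9 mm (top camera) and 11 mm (scene camera).
- **After release:** the final pictures show the lower end under the lip and the carrier between the guides. The tool reads close to zero force and touches nothing.
- **Bystanders:** the short carrier, the look-alikes and the other items look unmoved in the final pictures; I compared them by eye only.

**Small disagreements:**
- When I closed the grip on the bench, the fingertips pressed on the plate with about 6 N and lifted the tool 3 mm; I allowed for this afterwards.
- My bed position along its width differed by about 1–2 mm between cameras, well inside the 4 mm of side clearance.

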